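# Empty the tumbler barrel and lock it port down

### The job

Turn the tumbler barrel in its cradle, letting go and taking it again as often as needed, until its side opening faces straight down and all three steel balls have dropped into the tray underneath. Leave the barrel lying in its cradle, then lower the depth stop until its foot rests flat on the flat of the barrel's end disc, and only then press the clamp lever fully down to lock it. Do not shift the things standing around.

Things in the scene. Friction and masses are not known exactly. Their poses are not given: they have to be found in the camera images.
- cradle: Fixed aluminium cradle under the barrel. Origin: on the bench, vertically below the middle of the barrel. x axis: along the barrel's axis, roughly away from the robot; y to its left, z up. Base 185 x 60 mm. Between the saddles stands an open grey catch tray, 94 mm (x) by 136 mm (y), walls 3 mm, rim 36 mm above the bench.
- cradle_axis (a point): Where the middle of the barrel's axis lies at rest, 140 mm above the bench. Two upright saddle plates (8 mm thick, 50 mm wide, at cradle x = -53 and +53 mm) hold the barrel's axle in vee notches open at the top; they reach 149 mm above the bench.
- guide_block (a point): Middle of the grey guide block at the far end of the cradle that carries the depth stop and clamp lever: it spans cradle x = 54 to 104, y = +-13 mm, 222 to 242 mm above the bench, on a post (x = 88 to 104 mm, 30 mm wide). Keep the hand clear of it when turning the barrel.
- tray_floor (a point): Middle of the tray's floor, 9 mm above the bench.
- barrel: Loose grey 12-sided barrel, 0.25 to 0.42 kg, lying in the cradle. It turns in the vee notches (or lifts out upwards); friction keeps it at the angle where it is left. Origin: middle of its axis. x axis along its axis as the cradle's x, z axis out through the port, which faces up at the start. Shell 90 mm long (x +-45), 64 mm across flats, wall 3 mm. Steel axle 16 mm thick.
- barrel_port (a point): Middle of the barrel's port, 32 mm from its axis; port 76 mm long, 60 degrees of the shell (34 mm) wide. The shell's flats face 15, 45, 75 ... degrees from the port direction, so it is held well across the flats, the hand tilted 45 degrees to either side of the port direction (or its opposite).
- barrel_flat (a point): Middle of the one big flat (44 mm wide, 10 mm long, 26 mm from the axis) of the black end disc (radius 34 mm, barrel x = 61 to 71 mm, outside the far saddle). It lies opposite the port: when the port faces down the flat is on top, level.
- ball_1_center (a point): Centre of a loose steel ball 16 mm in diameter, 17 g, in the barrel at the start.
- ball_2_center (a point): Centre of the second such ball.
- ball_3_center (a point): Centre of the third such ball.
- stop (a joint): Depth stop: upright 10 mm rod with a black knob (24 mm in diameter) on top and a rubber foot (14 x 24 mm) below, above the end disc at cradle x = 66, y = 0 mm. Value in m, grows downward: 0 up, 0.042 with the foot on the level flat, 0.034 on the disc's round rim. It stays where left; about 3 N push it down. Pressed firmly (10 to 20 N), the foot turns the barrel the last few degrees level.
- stop_knob (a point): Middle of the top of the stop's knob; 102 mm above the underside of the foot (268 mm above the bench when the foot is on the flat).
- stop_foot (a point): Middle of the underside of the stop's foot.
- clamp (a joint): Clamp lever on the left (+y) side of the guide block: 8 mm rod with a 13 mm thick black grip. Value in rad: 0 open, when it slants up and to the left at 37 degrees above level; 0.68 locked, when it lies level. 1 to 5 N down on the grip moves it; it stays where it is left.
- clamp_pivot (a point): Pivot of the clamp lever, at cradle x = 66, y = 20 mm, 232 mm above the bench.
- clamp_tip (a point): End of the clamp lever, 70 mm from its pivot.
- jar: Bystander: screw-top sample jar, 55 mm in diameter, 80 mm tall, right of the cradle. Origin under its centre.
- lid_dish: Bystander: petri dish lid, 64 mm in diameter, 10 mm tall, right of the cradle. Origin under its centre.
- counter: Bystander: hand tally counter, 51 x 53 x 22 mm, left of the cradle. Origin under its centre.

How it is judged:
On the way, in this order (a step that is already met when the one before it is completed fails the run):
1. the barrel's port faces down and all three balls lie in the tray (x of ball_1_center in the frame of cradle between -0.047 and 0.047 m and y of ball_1_center in the frame of cradle between -0.068 and 0.068 m and z of each of ball_1_center, ball_2_center, ball_3_center in the frame of cradle below 0.03 m and x of ball_2_center in the frame of cradle between -0.047 and 0.047 m and y of ball_2_center in the frame of cradle between -0.068 and 0.068 m and x of ball_3_center in the frame of cradle between -0.047 and 0.047 m and y of ball_3_center in the frame of cradle between -0.068 and 0.068 m and angle between barrel's own z axis and vertical above 2.6 rad), for 0.2 s.
2. the depth stop rests on the flat of the end disc (value of joint stop above 0.039 m and contact force between stop and barrel above 0.5 N and value of joint clamp below 0.3 rad), for 0.1 s.
3. the clamp lever is pressed down (value of joint clamp above 0.55 rad), for 0.2 s.
At the end, for the whole second after the job is handed in: All three balls lie in the tray, the barrel is at rest in its cradle (axis within 8 mm of its place) with the port within 0.2 rad of straight down, the stop's foot is on the flat (joint at 0.039 to 0.0445) and the clamp lever is down (at least 0.55 of 0.68 rad) (x of ball_1_center in the frame of cradle between -0.047 and 0.047 m and y of ball_1_center in the frame of cradle between -0.068 and 0.068 m and z of each of ball_1_center, ball_2_center, ball_3_center in the frame of cradle below 0.03 m and x of ball_2_center in the frame of cradle between -0.047 and 0.047 m and y of ball_2_center in the frame of cradle between -0.068 and 0.068 m and x of ball_3_center in the frame of cradle between -0.047 and 0.047 m and y of ball_3_center in the frame of cradle between -0.068 and 0.068 m and distance between barrel and cradle_axis below 0.008 m and angle between barrel's own z axis and vertical above 2.94 rad and value of joint stop between 0.039 and 0.0445 m and value of joint clamp above 0.55 rad and linear speed of barrel below 0.02 m/s); the robot touches nothing.
It fails at once if the sample jar is shifted by more than 25 mm (distance of jar from where it was at the start of the episode above 0.025 m).
It fails at once if the petri lid is shifted by more than 25 mm (distance of lid_dish from where it was at the start of the episode above 0.025 m).
It fails at once if the tally counter is shifted by more than 25 mm (distance of counter from where it was at the start of the episode above 0.025 m).
It also fails if it takes over 69 s, if anything falls off the work surface, if the arm or the gripper's body presses on something with over 40 N, if the wrist force passes 120 N, or if a joint passes its speed limit or range.

### The arm

A 6-joint arm with a two-finger parallel gripper is mounted at the origin on a cart in front of the work surface, level with it; the furniture and walls round the work are solid. World frame = base frame: x ahead of the robot, y to its left, z up, the work surface at z = 0. Lengths are in m, angles in rad, forces in N, time in s.
With the tool pointing down it reaches from about 0.3 to 0.775 m from the base axis. Payload 14.6 kg.
Tool frame: the origin (TCP) lies at the centre of the arm's flange, where the gripper is bolted on; the fingertips stand 199 mm ahead of it and the grasp point (between the pads) lies ctrl.tcp_to_grasp ahead of it (ctrl.tcp_to_grasp is the distance from the TCP to the grasp point, in m); z points along the fingers, y is the line along which they close (so a half turn about z gives the same grasp; the last joint's range is limited). The gripper opens to 94 mm and grips with 3 to 60 N. Pads are 16 mm wide; open, the fingers measure 119 mm over their backs; the gripper's body (75 mm by 177 mm) begins 78 mm behind the grasp point.
Start: joints at [-1.36, 0.3, 1.521, -0, 1.321, -0.067], TCP at [0.151, -0.529, 0.405] pointing down, gripper open.
Joint ranges: [-3.03, 3.03], [-0.79, 2.21], [0.23, 2.52], [-1.04, 4.18], [0, 3.07], [-2.55, 2.55]. Speed limits (rad/s): [2.22, 2.22, 2.57, 3.14, 3.14, 3.14].

### API

Orientations are given as [roll, pitch, yaw] about the fixed x, y, z axes, in that order (R = Rz(yaw) Ry(pitch) Rx(roll)).
In Python, from station import ctrl gives the robot as it stands. The module is installed in compiled form; this text tells all that it offers.
- The arm moves only by the shell command python3 -m jog 'ROWS' [OPENING] [FORCE]. ROWS is JSON, a list of rows, each a list of 6 numbers: the shift along the tool's x, y, z in cm, then the turn, a rotation vector about the tool's x, y, z in rad. In form: [[tx, ty, tz, ax, ay, az], ...]. A call has 1 to 8 rows; each row is the pose to reach, as a shift and turn from the pose commanded when the call began, along the tool's axes at that moment; what a row does not reach only later rows make up. A row lasts 1/10 s, in which the tool goes at most 50 mm and 8.59 degrees, less where a joint would pass 70% of its speed; a pose out of reach is approached as far as the arm can. A call with a gripper value outside its range is refused whole. OPENING is the opening in per cent of the stroke, from 0 (shut) to 100 (fully open), set as the call begins (- or left out, the last holds). The fingers move at their own pace and stop on an object; FORCE is the grip in N (left out, the last holds). Time passes only in rows, so rows that repeat a pose let the fingers close. It gives the time, the measured TCP pose, the force, the opening and the grip force at its end, in the units of the state.
- ctrl.get_obs(): the state, without advancing time (a new reading comes with each control period).
- ctrl.camera(name): name is "scene" or "top" or "wrist"; returns a dict with "img" (384x512x3 uint8, blue, green, red), "intrinsics" (3x3 intrinsics, pixels), "k1" (the pictures are not rectified: a ray, as slopes to the right and down, at radius r is drawn at 1 + k1 r^2 times it, then the intrinsics apply), "R" (3x3) and "t" (3): a world point X has camera coordinates R X + t. Camera axes: x right, y down, z forward; pixel columns grow to the right and rows downward; lengths in m; the calibration is good to about 2 mm. A picture is of the moment at which its call begins. There is no depth.
- ctrl.hand_in(): hands the job in; it is judged then, once.
The state is a dict: "time_s": time; "qpos": joint angles; "joint_vel": joint speeds; "tau": joint torques, N m; "ee_pos": TCP position; "eef_rot": TCP orientation; "force": force on the tool from outside, world axes, zero at the start; "moment": the same for the moment, N m; "grip_width": finger opening in m; "grip_force": force on a finger pad.
Only numpy, scipy, OpenCV 4.12 (cv2) and the standard library are available. Lean on these libraries where they do the work, as an engineer would, in place of code of your own. Each camera call takes 0.05 s, during which the arm holds its last target. There are 200 camera calls.

## Working session

There is one attempt and no reset: what is moved stays moved. The work goes in short steps, Python scripts to look and compute and a shell command to move; the robot and the scene stay as the last step left them, time stands still between calls to the robot, and variables do not carry over. Pictures are saved under pics/ and viewed, at most 10 in all, crops included, and the job is handed in when it is done.

```bash
mkdir -p pics; ls
python3 - <<'E'
from station import ctrl
import cv2, numpy as np
print(ctrl.tcp_to_grasp, ctrl.get_obs())
for n in ("scene","top"):
    c=ctrl.camera(n); cv2.imwrite(f"pics/{n}0.png",c["img"]); print(n,c["intrinsics"],c["k1"],c["R"],c["t"])
a=cv2.imread("pics/scene0.png")
cv2.imwrite("pics/scene0b.png",cv2.resize(a,(800,600)))
E
```

```text
pics
0.1804 {'time_s': 0.0, 'qpos': array([-1.35960286e+00,  3.00467923e-01,  1.52155318e+00, -5.42632138e-06,
        1.32069036e+00, -6.66035311e-02]), 'joint_vel': array([-5.40577254e-04, -3.34373852e-05,  2.36296721e-04, -2.20770627e-03,
        8.57809641e-04,  8.52178796e-04]), 'tau': array([-2.37824388e-04, -5.31808591e+01, -3.52733552e+01,  7.07170973e-02,
        2.43041979e-02, -1.18506209e-04]), 'ee_pos': array([ 0.15082017, -0.52888959,  0.40409975]), 'eef_rot': array([-3.14047598e+00, -6.92171273e-05,  2.77798304e-01]), 'force': array([-0.33246801,  0.10316126, -0.16954644]), 'moment': array([-0.00978444, -0.01630192,  0.02743429]), 'grip_force': 0.0, 'grip_width': 0.0938899662776334}
scene [[352.64657981   0.         261.9226894 ]
 [  0.         352.64657981 191.36999106]
 [  0.           0.           1.        ]] -0.10611589244630179 [[-0.68016101 -0.73280531  0.01942633]
 [-0.45927922  0.40533111 -0.79042349]
 [ 0.57135243 -0.54653734 -0.61225267]] [0.46028605 0.2770377  0.95438881]
top [[385.04328262   0.         255.49993791]
 [  0.         385.04328262 196.58372291]
 [  0.           0.           1.        ]] -0.07457058191435857 [[-0.02965345 -0.99940263 -0.01775004]
 [-0.99548583  0.03112965 -0.08965998]
 [ 0.09015897  0.01501119 -0.99581425]] [0.24513888 0.44917181 1.2266565 ]
```

View pics/scene0b.png

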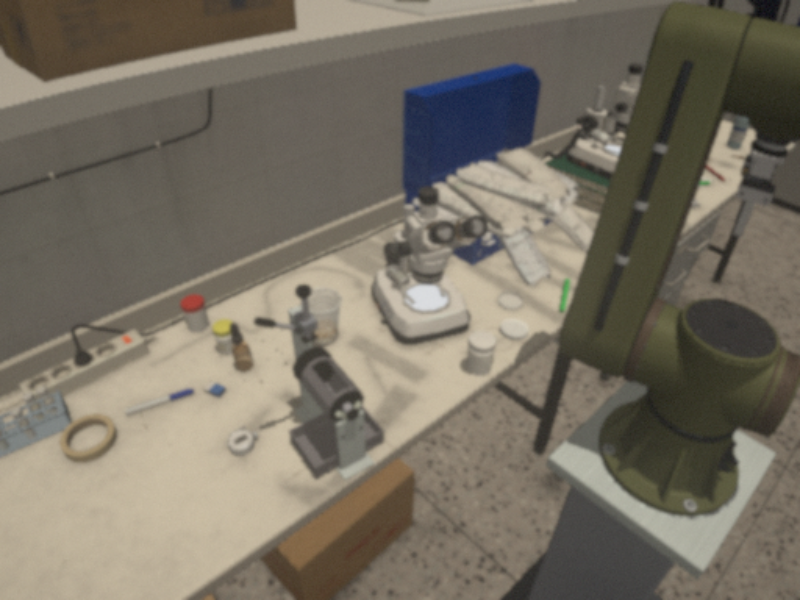

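View pics/top0.png

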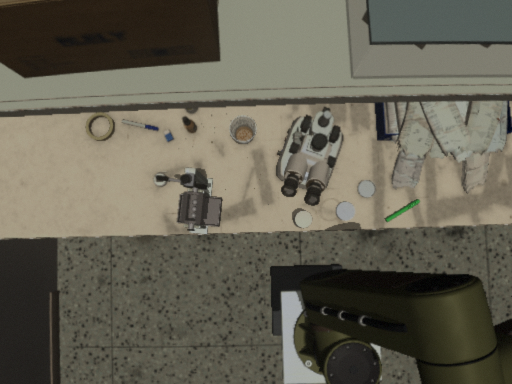

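The top picture shows the cradle at about (200,208), and the knob at about (186,178). The clamp lever's grip is to its left at about (160,180). I'll zoom in for the pose.

Run:
```python
import cv2,numpy as np
a=cv2.imread("pics/top0.png")[155:245,145:245]; b=cv2.imread("pics/scene0.png")[175:310,180:250]
A=cv2.resize(a,None,fx=5,fy=5,interpolation=cv2.INTER_CUBIC)
B=cv2.resize(b,None,fx=4.2,fy=4.2,interpolation=cv2.INTER_CUBIC)
c=np.zeros((570,800,3),np.uint8); c[:A.shape[0],:500]=A; c[:B.shape[0],505:505+B.shape[1]]=B[:570,:295]
cv2.imwrite("pics/crop0.png",c)
```

```text
(no output)
```

View pics/crop0.png

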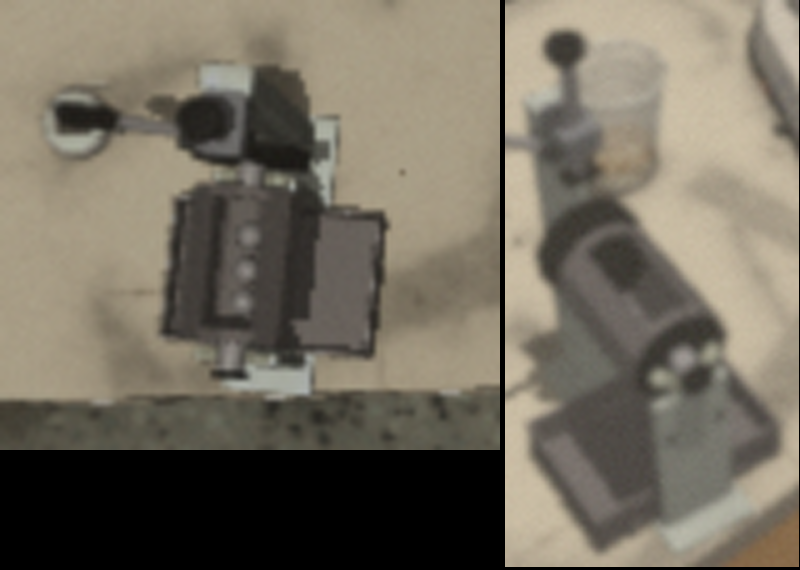

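```bash
cat > h.py <<'E'
import numpy as np,cv2
from scipy.optimize import least_squares
from scipy.spatial.transform import Rotation as Ro
def proj(c,X):
    p=np.atleast_2d(X)@c["R"].T+c["t"]; s=p[:,:2]/p[:,2:]; s=s*(1+c["k1"]*(s**2).sum(1,keepdims=True))
    K=c["intrinsics"]; return s*[K[0,0],K[1,1]]+K[:2,2]
def cr(q,P):  # cradle pose q=(x,y,yaw) -> world
    P=np.atleast_2d(P)/1000.; c,s=np.cos(q[2]),np.sin(q[2])
    return np.c_[q[0]+c*P[:,0]-s*P[:,1],q[1]+s*P[:,0]+c*P[:,1],P[:,2]]
E
python3 - <<'E'
from h import *
from station import ctrl
T=ctrl.camera("top");S=ctrl.camera("scene")
t=np.array([[207,120],[385,212],[373,356],[165,335],[312,393]])/5+[145,155]
tp=[[66,0,310],[47,-68,36],[-47,-68,36],[-47,68,36],[-92.5,-30,5]]
s=np.array([[565,40],[600,548],[533,430],[778,440]])-[505,0]; s=s/4.2+[180,175]
sp=[[66,0,310],[-47,68,36],[47,68,36],[-47,-68,36]]
f=lambda q:np.r_[(proj(T,cr(q,tp))-t).ravel(),(proj(S,cr(q,sp))-s).ravel()]
r=least_squares(f,[.4,.4,0],loss="soft_l1"); print(r.x,f(r.x).round(1).reshape(-1,2))
q=r.x
print("axis",cr(q,[0,0,140]),"knob",cr(q,[66,0,310]),"tip",cr(q,[66,20+70*.8,232+70*.6]))
for n,p in (("bench jar",(303,219)),("counter",(160,180)),("eyepiece z.3",(303,190))):
    z=0.3 if "z" in n else .05
    g=least_squares(lambda w:(proj(T,[[w[0],w[1],z]])-p).ravel(),[.4,0]).x; print(n,g)
E
```

```text
[ 0.41525826  0.41244207 -0.10784566] [[-2.2 -0.2]
 [-0.3  0.4]
 [-0.4  0.8]
 [-0.8  1.6]
 [ 0.2  6.5]
 [-0.1 -3.7]
 [ 0.1 -6.6]
 [-1.2 -2.4]
 [ 1.7 -5.3]]
axis [[0.41525826 0.41244207 0.14      ]] knob [[0.48087482 0.40533805 0.31      ]] tip [[0.48905522 0.48089651 0.274     ]]
bench jar [0.37831952 0.08333063]
counter [0.51700879 0.53615301]
eyepiece z.3 [0.44420614 0.10695809]
```

Run:
```python
from h import *
from station import ctrl
T=ctrl.camera("top");S=ctrl.camera("scene")
t=np.array([[207,120],[385,212],[373,356],[165,335],[246,271]])/5+[145,155]
tp=[[66,0,310],[47,-68,36],[-47,-68,36],[-47,68,36],[0,0,119]]
s=np.array([[565,40],[600,548],[533,430],[778,440]])-[505,0]; s=s/4.2+[180,175]
sp=[[66,0,310],[-47,68,36],[47,68,36],[-47,-68,36]]
f=lambda q:(proj(T,cr(q,tp))-t).ravel()
g=lambda q:(proj(S,cr(q,sp))-s).ravel()
for F in (f,g):
  r=least_squares(F,[.4,.4,0]); print(r.x,f(r.x).round(1).reshape(-1,2).tolist(),g(r.x).round(1).reshape(-1,2).tolist())
W=ctrl.camera("wrist"); o=ctrl.get_obs()
Rt=Ro.from_euler('xyz',o['eef_rot']).as_matrix(); print("cam in tool", Rt.T@(-W["R"].T@W["t"]-o['ee_pos']), (Rt.T@W["R"].T).round(2),W["intrinsics"][0,0])
```

```text
[ 0.41702365  0.4106598  -0.13095629] [[-0.9, -0.8], [0.6, 0.4], [-0.2, 0.7], [-0.6, 0.6], [1.3, -0.6]] [[0.7, -4.5], [-0.4, -7.6], [-0.9, -3.7], [1.8, -5.5]]
[ 0.40278411  0.42187047 -0.13500096] [[-5.2, 4.9], [-2.8, 5.0], [-3.7, 5.4], [-4.0, 5.0], [-2.3, 4.3]] [[0.2, 0.0], [-0.9, -1.6], [-1.4, 1.5], [2.1, -0.1]]
cam in tool [ 0.0733445  -0.00032257  0.01912633] [[-0.   -0.97 -0.25]
 [ 1.   -0.    0.  ]
 [-0.   -0.25  0.97]] 267.02416002407534
```

```bash
python3 -m jog '[[0,0,-5,0,0,0],[8,-8,-10,0,0,-0.3],[22,-22.7,-14.6,0,0,-0.9],[22,-22.7,-14.6,0,0,-0.9],[22,-22.7,-14.6,0,0,-0.9],[22,-22.7,-14.6,0,0,-0.9],[22,-22.7,-14.6,0,0,-0.9],[22,-22.7,-14.6,0,0,-0.9]]' 100 20
```

```text
time_s: 1.15
ee_pos: [0.3006, -0.2477, 0.552]
eef_rot: [3.14, 0.001, 1.185]
force: [0.0, -0.9, -0.9]
grip_width: 0.0942
grip_force: 0.0
```

```bash
python3 -m jog '[[24.2,-6.8,0,0,0,-0.9],[24.2,-6.8,0,0,0,-0.9],[24.2,-6.8,0,0,0,-0.9],[24.2,-6.8,0,0,0,-0.9],[24.2,-6.8,0,0,0,-0.9],[24.2,-6.8,0,0,0,-0.9],[24.2,-6.8,0,0,0,-0.9]]' && python3 -m jog '[[31.6,25.6,0,0,0,-0.93],[31.6,25.6,0,0,0,-0.93],[31.6,25.6,0,0,0,-0.93],[31.6,25.6,0,0,0,-0.93],[31.6,25.6,5,0,0,-0.93],[31.6,25.6,5,0,0,-0.93],[31.6,25.6,5,0,0,-0.93],[31.6,25.6,5,0,0,-0.93]]' && python3 -m jog '[[4,2,0,0,0,0],[4,2,0,0,0,0],[4,2,0,0,0,0]]'
python3 - <<'E'
from station import ctrl
import cv2
o=ctrl.get_obs(); print(o['qpos'],o['ee_pos'],o['eef_rot'])
c=ctrl.camera("wrist"); cv2.imwrite("pics/w1.png",c["img"])
E
```

```text
time_s: 1.85
ee_pos: [0.3299, 0.0006, 0.5507]
eef_rot: [3.141, 0.0, 2.084]
force: [0.2, -0.4, 0.2]
grip_width: 0.094
grip_force: 0.0
time_s: 2.65
ee_pos: [0.3995, 0.3885, 0.5029]
eef_rot: [-3.141, 0.0, 3.001]
force: [0.3, -0.9, 1.6]
grip_width: 0.0941
grip_force: 0.0
time_s: 2.95
ee_pos: [0.3621, 0.4123, 0.5035]
eef_rot: [-3.141, -0.0, 3.003]
force: [0.1, -0.1, 0.0]
grip_width: 0.0935
grip_force: 0.0
[ 7.83524364e-01  2.42690740e-01  1.36653604e+00 -2.47710328e-04
  1.53271469e+00 -6.49161106e-01] [0.36205727 0.4123415  0.50347057] [-3.14116516e+00 -1.36870652e-05  3.00349127e+00]
```

View pics/w1.png

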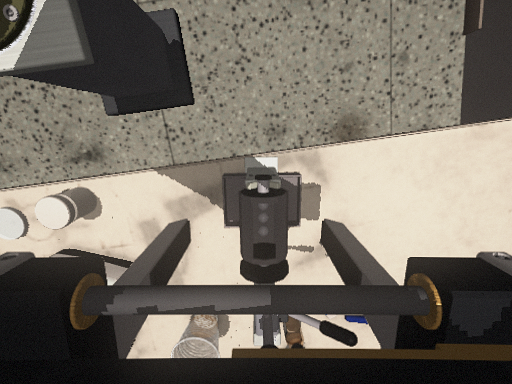

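Wrist view: barrel at about (264,225), tray corners at about (223,173), (300,172) and (223,227). I'll enlarge the barrel area.

Run:
```python
import cv2
a=cv2.imread("pics/w1.png")[150:290,205:325]; cv2.imwrite("pics/w1c.png",cv2.resize(a,None,fx=4.2,fy=4.2,interpolation=cv2.INTER_CUBIC))
```

```text
(no output)
```

View pics/w1c.png

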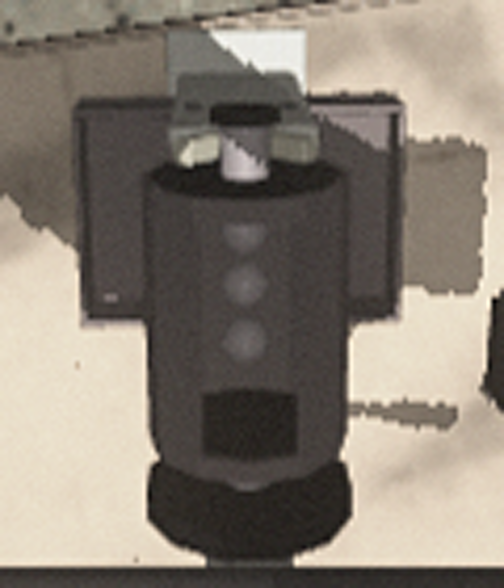

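```bash
cat >> h.py <<'E'
wp=[[-47,-68,36],[-47,68,36],[47,-68,36],[47,68,36],[38,-16.6,168.7],[38,16.6,168.7]]
wt=np.array([[75,100],[403,98],[80,325],[398,320],[203,456],[297,456]])/4.2+[205,150]
E
python3 - <<'E'
from h import *
from station import ctrl
W=ctrl.camera("wrist"); o=ctrl.get_obs()
f=lambda q:(proj(W,cr(q,wp))-wt).ravel()
r=least_squares(f,[.4,.4,-.13]); print(r.x,f(r.x).round(1).reshape(-1,2).tolist())
# also with z offset
f2=lambda q:(proj(W,cr(q[:3],wp)+[0,0,q[3]])-wt).ravel()
r2=least_squares(f2,[.4,.4,-.13,0]); print(r2.x,f2(r2.x).round(1).reshape(-1,2).tolist())
T=ctrl.camera("top");S=ctrl.camera("scene")
for c in(T,S): print(proj(c,cr(r.x,[[66,0,310],[-47,68,36],[0,0,119]])))
E
```

```text
[ 0.41937703  0.41495317 -0.12930602] [[-0.9, 1.4], [0.9, 1.1], [0.1, -0.5], [0.3, 0.0], [-1.7, -0.8], [1.4, -1.0]]
[ 0.41856061  0.41500564 -0.12935435  0.00210932] [[-1.1, 1.2], [1.1, 0.9], [-0.1, -0.5], [0.5, 0.1], [-1.8, -0.5], [1.5, -0.7]]
[[183.71079331 177.29828735]
 [176.12827026 221.90295725]
 [194.09315841 207.90212735]]
[[192.8037937  180.26253556]
 [200.29825313 298.24062134]
 [212.2274292  253.54870009]]
```

```bash
python3 -m jog '[[-4.3,0.9,0,0,0,-0.008],[-4.3,0.9,0,0,0,-0.008]]' && python3 -m jog '[[0,2.7,0.2,0.15,0,0],[0,5.33,0.81,0.3,0,0],[0,7.85,1.8,0.45,0,0],[0,10.19,3.15,0.6,0,0],[0,12.75,5.28,0.785,0,0],[0,12.75,5.28,0.785,0,0],[0,12.75,5.28,0.785,0,0],[0,12.75,5.28,0.785,0,0]]'
python3 - <<'E'
from station import ctrl
print(ctrl.get_obs()['qpos'])
E
```

```text
time_s: 3.35
ee_pos: [0.4086, 0.415, 0.5028]
eef_rot: [-3.141, -0.0, 3.012]
force: [-0.7, -0.3, -0.3]
grip_width: 0.0937
grip_force: 0.0
time_s: 4.15
ee_pos: [0.4213, 0.5413, 0.453]
eef_rot: [-2.362, 0.002, 3.015]
force: [-0.4, 0.8, 0.5]
grip_width: 0.094
grip_force: 0.0
[ 0.89442901  0.72322107  0.83541482 -0.48226454  2.22410522 -0.71770168]
```

```bash
python3 -m jog '[[0,-2.7,0.2,-0.15,0,0],[0,-5.33,0.81,-0.3,0,0],[0,-7.85,1.8,-0.45,0,0],[0,-10.19,3.15,-0.6,0,0],[0,-12.3,4.84,-0.75,0,0],[0,-12.76,5.28,-0.785,0,0],[0,-12.76,5.28,-0.785,0,0]]' && python3 -m jog '[[0,-2.7,0.2,-0.15,0,0],[0,-5.33,0.81,-0.3,0,0],[0,-7.85,1.8,-0.45,0,0],[0,-10.19,3.15,-0.6,0,0],[0,-12.75,5.28,-0.785,0,0],[0,-12.75,5.28,-0.785,0,0],[0,-12.75,5.28,-0.785,0,0]]'
python3 - <<'E'
from station import ctrl
from h import *
o=ctrl.get_obs();print(o['qpos'])
Rt=Ro.from_euler('xyz',o['eef_rot']).as_matrix(); g=o['ee_pos']+Rt[:,2]*.1804
tgt=cr([.418,.4135,-.13],[-12,0,140])[0]; print(g,tgt,"tool shift cm",Rt.T@(tgt-g)*100)
print("upframe x", (Rt.T@np.array([np.cos(-.13),np.sin(-.13),0])).round(4))
E
```

```text
time_s: 4.85
ee_pos: [0.4045, 0.4136, 0.5068]
eef_rot: [3.136, 0.003, 3.013]
force: [0.2, -0.3, 0.2]
grip_width: 0.0939
grip_force: 0.0
time_s: 5.55
ee_pos: [0.389, 0.2889, 0.4515]
eef_rot: [2.356, 0.0, 3.014]
force: [0.3, 0.2, 0.1]
grip_width: 0.094
grip_force: 0.0
[ 0.47674797  0.05511477  1.74779798  0.77430961  0.98392547 -1.29396489]
[0.40520136 0.41550054 0.32403777] [0.40610126 0.41505561 0.14      ] tool shift cm [ -0.08818298 -13.04397036  12.9829171 ]
upframe x [-1.     -0.0023 -0.0018]
```

```bash
python3 -m jog '[[-0.1,-4.3,2.3,0,0,0],[-0.1,-8.7,4.6,0,0,0],[-0.1,-13,7,0,0,0],[-0.1,-13,7,0,0,0],[-0.1,-13,7,0,0,0]]'
python3 - <<'E'
from station import ctrl
from h import *
o=ctrl.get_obs();print(o['qpos'])
Rt=Ro.from_euler('xyz',o['eef_rot']).as_matrix(); g=o['ee_pos']+Rt[:,2]*.1804
tgt=cr([.418,.4135,-.13],[-12,0,140])[0]; print("tool shift cm",Rt.T@(tgt-g)*100)
c=ctrl.camera("wrist"); print(proj(c,cr([.418,.4135,-.13],[[-45,0,172],[45,0,172],[0,0,140]])))
s=ctrl.camera("scene")["img"][150:320,160:300]
i=c["img"]; b=np.zeros((384,800,3),np.uint8); b[:,:512]=i; s=cv2.resize(s,(288,350)); b[:350,512:]=s
cv2.imwrite("pics/w2.png",b)
E
```

```text
time_s: 6.05
ee_pos: [0.3855, 0.248, 0.3112]
eef_rot: [2.356, 0.0, 3.016]
force: [0.6, 0.5, 0.5]
grip_width: 0.0939
grip_force: 0.0
[ 0.39545508  0.17198229  1.97300926  0.98975203  0.82348447 -1.69176877]
tool shift cm [ 0.04559862 -0.20264213  5.9670419 ]
[[282.14023895 179.71422778]
 [279.17555048 285.12334587]
 [252.5288961  224.80349749]]
```

View pics/w2.png

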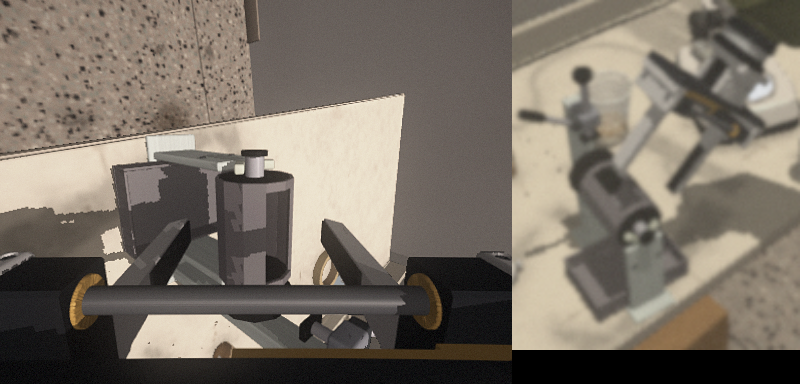

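The barrel sits centred between the fingers (axis at about x=255 px), with its port at the upper right. I'll move in and grip.

```bash
python3 -m jog '[[0,-0.1,2.5,0,0,0],[0,-0.2,5,0,0,0],[0,-0.2,6,0,0,0],[0,-0.2,6,0,0,0]]' && python3 -m jog '[[0,0,0,0,0,0],[0,0,0,0,0,0],[0,0,0,0,0,0],[0,0,0,0,0,0],[0,0,0,0,0,0],[0,0,0,0,0,0]]' 50 20
```

```text
time_s: 6.55
ee_pos: [0.39, 0.2889, 0.2663]
eef_rot: [2.356, 0.0, 3.017]
force: [-0.5, -0.4, -0.9]
grip_width: 0.0939
grip_force: 0.0
time_s: 7.15
ee_pos: [0.3904, 0.2886, 0.2677]
eef_rot: [2.352, 0.002, 3.016]
force: [0.2, 9.1, 11.2]
grip_width: 0.0637
grip_force: 20.0
```

```bash
python3 -m jog '[[0,0.15,0,0,0,0],[0,0.15,0,0,0,0]]' && python3 -m jog '[[0,1.8,0.09,0.1,0,0],[0,3.58,0.36,0.2,0,0],[0,5.33,0.81,0.3,0,0],[0,7.03,1.42,0.4,0,0],[0,7.03,1.42,0.4,0,0]]'
```

```text
time_s: 7.35
ee_pos: [0.3904, 0.2892, 0.2679]
eef_rot: [2.354, 0.002, 3.015]
force: [0.7, 1.9, 8.4]
grip_width: 0.0636
grip_force: 20.0
time_s: 7.85
ee_pos: [0.3978, 0.3496, 0.3079]
eef_rot: [2.758, 0.003, 3.016]
force: [3.2, -5.6, 14.7]
grip_width: 0.0636
grip_force: 20.0
```

```bash
python3 -m jog '[[0,1.8,0,0.1,0,0],[0,3.58,0.25,0.2,0,0],[0,5.33,0.7,0.3,0,0],[0,7.03,1.3,0.4,0,0],[0,8.65,2.1,0.5,0,0],[0,10.19,3.05,0.6,0,0],[0,10.19,3.05,0.6,0,0]]' && python3 -m jog '[[0,1.8,0.09,0.1,0,0],[0,3.58,0.36,0.2,0,0],[0,5.33,0.81,0.3,0,0],[0,7.03,1.42,0.4,0,0],[0,8.65,2.21,0.5,0,0],[0,9.76,2.87,0.571,0,0],[0,9.76,2.87,0.571,0,0]]'
python3 - <<'E'
from station import ctrl
from h import *
o=ctrl.get_obs();print(o['qpos'])
Rt=Ro.from_euler('xyz',o['eef_rot']).as_matrix(); g=o['ee_pos']+Rt[:,2]*.1804
tgt=cr([.418,.4135,-.13],[-12,0,140])[0]; print("g-tgt mm",(g-tgt)*1000)
E
```

```text
time_s: 8.55
ee_pos: [0.4108, 0.455, 0.3168]
eef_rot: [-2.927, 0.0, 3.017]
force: [-0.9, 5.1, 11.9]
grip_width: 0.0639
grip_force: 20.0
time_s: 9.25
ee_pos: [0.4217, 0.5433, 0.2675]
eef_rot: [-2.357, -0.001, 3.018]
force: [1.3, 15.0, 8.5]
grip_width: 0.0639
grip_force: 20.0
[ 0.89593671  0.85389605  1.04238354 -0.40473412  1.9225969  -0.55756488]
g-tgt mm [-0.24275816  1.72520761 -0.07903816]
```

```bash
python3 -m jog '[[0,0,0,0,0,0],[0,0,0,0,0,0],[0,0,0,0,0,0]]' 100 20 && python3 -m jog '[[0,0,-3,0,0,0],[0,0,-7,0,0,0],[0,0,-7,0,0,0]]' && python3 -m jog '[[0,-3.74,0.28,-0.15,0,0],[0,-7.4,1.12,-0.3,0,0],[0,-10.89,2.49,-0.45,0,0],[0,-14.14,4.37,-0.6,0,0],[0,-17.7,7.33,-0.785,0,0],[0,-17.7,7.33,-0.785,0,0],[0,-17.7,7.33,-0.785,0,0]]'
python3 - <<'E'
from station import ctrl
import cv2
c=ctrl.camera("wrist"); cv2.imwrite("pics/w3.png",c["img"])
E
```

```text
time_s: 9.55
ee_pos: [0.4222, 0.5413, 0.267]
eef_rot: [-2.355, -0.002, 3.015]
force: [0.0, -0.5, -0.1]
grip_width: 0.0842
grip_force: 0.0
time_s: 9.85
ee_pos: [0.4281, 0.5927, 0.3211]
eef_rot: [-2.362, 0.003, 3.017]
force: [-0.7, -0.6, 0.1]
grip_width: 0.094
grip_force: 0.0
time_s: 10.55
ee_pos: [0.4061, 0.4143, 0.3908]
eef_rot: [-3.141, 0.0, 3.014]
force: [-0.3, 0.1, 0.7]
grip_width: 0.0938
grip_force: 0.0
```

View pics/w3.png

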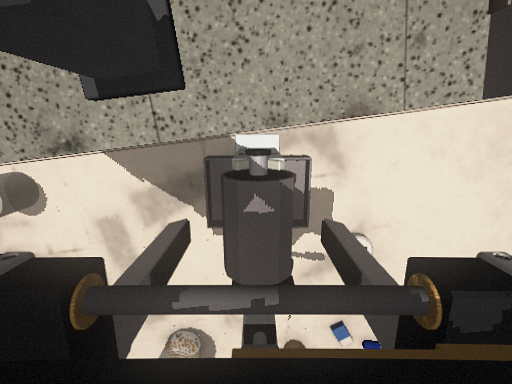

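The port no longer faces up, so the barrel turned 90° and stayed seated. Next is the second bite.

```bash
python3 -m jog '[[0,-3.74,0.28,-0.15,0,0],[0,-7.4,1.12,-0.3,0,0],[0,-10.89,2.49,-0.45,0,0],[0,-14.14,4.37,-0.6,0,0],[0,-17.6,7.33,-0.785,0,0],[0,-17.6,7.33,-0.785,0,0],[0,-17.6,7.33,-0.785,0,0]]' && python3 -m jog '[[0,0,3,0,0,0],[0,0,5.5,0,0,0],[0,0,6.9,0,0,0],[0,0,6.9,0,0,0]]'
python3 - <<'E'
from station import ctrl
from h import *
o=ctrl.get_obs()
Rt=Ro.from_euler('xyz',o['eef_rot']).as_matrix(); g=o['ee_pos']+Rt[:,2]*.1804
tgt=cr([.418,.4145,-.13],[-12,0,141.5])[0]; print("shift cm",Rt.T@(tgt-g)*100)
E
```

```text
time_s: 11.3
ee_pos: [0.3843, 0.2405, 0.3159]
eef_rot: [2.358, -0.003, 3.016]
force: [-1.7, -0.9, 0.3]
grip_width: 0.094
grip_force: 0.0
time_s: 11.7
ee_pos: [0.39, 0.2907, 0.2675]
eef_rot: [2.36, -0.002, 3.019]
force: [-0.8, -0.1, 1.6]
grip_width: 0.0939
grip_force: 0.0
shift cm [-0.0900934   0.09563465 -0.19470005]
```

```bash
python3 -m jog '[[0,0.1,-0.15,0,0,0],[0,0.1,-0.15,0,0,0],[0,0.1,-0.15,0,0,0],[0,0.1,-0.15,0,0,0],[0,0.1,-0.15,0,0,0],[0,0.1,-0.15,0,0,0]]' 50 20 && python3 -m jog '[[0,1.8,0.09,0.1,0,0],[0,3.58,0.36,0.2,0,0],[0,5.33,0.81,0.3,0,0],[0,7.03,1.42,0.4,0,0],[0,8.65,2.21,0.5,0,0],[0,8.65,2.21,0.5,0,0]]' && python3 -m jog '[[0,1.8,0.09,0.1,0,0],[0,3.58,0.36,0.2,0,0],[0,5.33,0.81,0.3,0,0],[0,7.03,1.42,0.4,0,0],[0,8.65,2.21,0.5,0,0],[0,8.65,2.21,0.5,0,0]]' && python3 -m jog '[[0,1.8,0.09,0.1,0,0],[0,3.58,0.36,0.2,0,0],[0,5.33,0.81,0.3,0,0],[0,7.03,1.42,0.4,0,0],[0,8.65,2.21,0.5,0,0],[0,9.76,2.87,0.571,0,0],[0,9.76,2.87,0.571,0,0],[0,9.76,2.87,0.571,0,0]]'
```

```text
time_s: 12.3
ee_pos: [0.3901, 0.2885, 0.2705]
eef_rot: [2.357, 0.0, 3.015]
force: [-1.9, -6.7, 4.6]
grip_width: 0.0638
grip_force: 20.0
time_s: 12.9
ee_pos: [0.3997, 0.3665, 0.3165]
eef_rot: [2.859, 0.002, 3.017]
force: [1.1, -5.2, 9.6]
grip_width: 0.0637
grip_force: 20.0
time_s: 13.5
ee_pos: [0.4108, 0.4554, 0.3191]
eef_rot: [-2.927, 0.0, 3.018]
force: [0.0, 8.1, 9.2]
grip_width: 0.0638
grip_force: 20.0
time_s: 14.3
ee_pos: [0.4215, 0.5434, 0.2702]
eef_rot: [-2.362, -0.002, 3.019]
force: [3.0, 23.7, 2.2]
grip_width: 0.0635
grip_force: 20.0
```

```bash
python3 -m jog '[[0,0,0,0,0,0],[0,0,0,0,0,0],[0,0,0,0,0,0]]' 100 20 && python3 -m jog '[[0,0,-3,0,0,0],[0,0,-7,0,0,0],[0,0,-7,0,0,0]]' && python3 -m jog '[[0,-3.74,0.28,-0.15,0,0],[0,-7.4,1.12,-0.3,0,0],[0,-10.89,2.49,-0.45,0,0],[0,-14.14,4.37,-0.6,0,0],[0,-17.7,7.33,-0.785,0,0],[0,-17.7,7.33,-0.785,0,0],[0,-17.7,7.33,-0.785,0,0]]' && python3 -m jog '[[0,0,-5,0,0,0],[5,0,-10,0,0,0],[5,0,-10,0,0,0],[5,0,-10,0,0,0]]'
python3 - <<'E'
from station import ctrl
from h import *
o=ctrl.get_obs(); print(o['ee_pos'],o['eef_rot'])
c=ctrl.camera("wrist")["img"][130:280,190:340]; s=ctrl.camera("scene")["img"][175:310,175:265]; t=ctrl.camera("top")["img"]
b=np.zeros((600,800,3),np.uint8)
b[:390,:390]=cv2.resize(c,(390,390),interpolation=3); b[:600,400:800]=cv2.resize(s,(400,600),interpolation=3)
cv2.imwrite("pics/c4.png",b)
q=[.418,.4135,-.13]; print("knob",cr(q,[66,0,310]),"clamp",cr(q,[66,70,270]))
E
```

```text
time_s: 14.6
ee_pos: [0.4222, 0.5416, 0.2693]
eef_rot: [-2.354, -0.001, 3.015]
force: [-0.5, 0.4, 0.1]
grip_width: 0.0841
grip_force: 0.0
time_s: 14.9
ee_pos: [0.4281, 0.593, 0.3233]
eef_rot: [-2.361, 0.003, 3.017]
force: [-0.4, -0.9, 0.3]
grip_width: 0.0937
grip_force: 0.0
time_s: 15.6
ee_pos: [0.4061, 0.4146, 0.3931]
eef_rot: [-3.14, 0.0, 3.014]
force: [-1.4, 0.5, 0.3]
grip_width: 0.094
grip_force: 0.0
time_s: 16.0
ee_pos: [0.3552, 0.4232, 0.4942]
eef_rot: [-3.141, 0.002, 3.018]
force: [0.2, 0.3, 0.5]
grip_width: 0.0942
grip_force: 0.0
[0.35521502 0.42318517 0.49415431] [-3.14102742e+00  1.72183116e-03  3.01824125e+00]
knob [[0.48344308 0.40494415 0.31      ]] clamp [[0.49251747 0.47435348 0.27      ]]
```

View pics/c4.png

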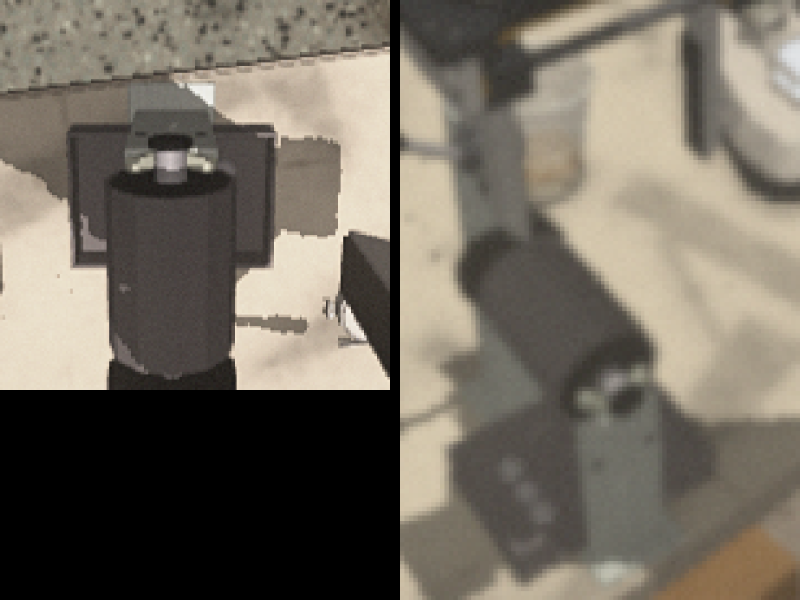

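All three balls lie in the tray (scene crop at about (510,470), (527,493), (540,513)) and the barrel is seated, port down. On to the depth stop with closed fingers.

```bash
python3 -m jog '[[0,0,-4,0,0,0],[-4,0,-5,0,0,0],[-8.5,-0.1,-5,0,0,0],[-12.9,-0.2,-5,0,0,0],[-12.9,-0.2,-5,0,0,0],[-12.9,-0.2,-4,0,0,0],[-12.9,-0.2,-4,0,0,0],[-12.9,-0.2,-4,0,0,0]]' 0 10
python3 - <<'E'
from station import ctrl
from h import *
o=ctrl.get_obs(); print(o['ee_pos'],o['eef_rot'])
Rt=Ro.from_euler('xyz',o['eef_rot']).as_matrix(); tip=o['ee_pos']+Rt[:,2]*.199
c=ctrl.camera("wrist"); q=[.418,.4135,-.13]
print("tip",tip, proj(c,tip),"knob px",proj(c,cr(q,[66,0,310])))
cv2.imwrite("pics/w5.png",c["img"])
E
```

```text
time_s: 16.95
ee_pos: [0.4835, 0.4044, 0.5323]
eef_rot: [-3.139, -0.001, 3.017]
force: [-0.0, 0.0, -0.2]
grip_width: 0.0337
grip_force: 0.0
[0.48354127 0.40441666 0.53225949] [-3.13897350e+00 -6.13036603e-04  3.01665420e+00]
tip [0.48335527 0.40391471 0.33326021] [[255.52411044 230.42777389]] knob px [[256.91053264 219.34596014]]
```

View pics/w5.png

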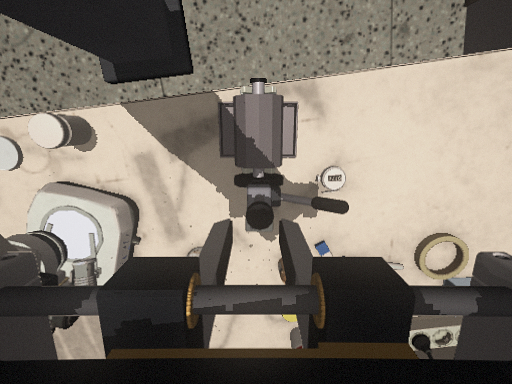

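```bash
python3 -m jog '[[0.3,0.2,0,0,0,0],[0.3,0.2,0,0,0,0],[0.3,0.2,0,0,0,0],[0.3,0.2,0,0,0,0],[0.3,0.2,1,0,0,0],[0.3,0.2,2,0,0,0]]' && python3 -m jog '[[0,0,0.7,0,0,0],[0,0,1.4,0,0,0],[0,0,2.1,0,0,0],[0,0,2.8,0,0,0],[0,0,3.5,0,0,0],[0,0,3.9,0,0,0],[0,0,3.9,0,0,0]]'
```

```text
time_s: 17.6
ee_pos: [0.4815, 0.4064, 0.5117]
eef_rot: [-3.14, -0.0, 3.016]
force: [0.8, 0.3, -0.2]
grip_width: 0.0005
grip_force: 0.0
time_s: 18.3
ee_pos: [0.4815, 0.4064, 0.4729]
eef_rot: [-3.139, -0.001, 3.016]
force: [-0.2, -0.1, -0.1]
grip_width: 0.0003
grip_force: 0.0
```

Run:
```python
from station import ctrl
from h import *
o=ctrl.get_obs(); print(o['force'],o['tau'])
c=ctrl.camera("wrist")["img"]; s=ctrl.camera("scene")["img"][150:290,160:260]
b=np.zeros((600,800,3),np.uint8)
b[:375,:375]=cv2.resize(c[130:280,180:330],(375,375),interpolation=3); b[:588,380:800]=cv2.resize(s,(420,588),interpolation=3)
cv2.imwrite("pics/c6.png",b)
```

```text
[-0.21920982 -0.10715996 -0.13279497] [ 7.94128224e-03 -6.34394574e+01 -3.68007803e+01  2.93156994e-02
 -4.40596382e-02  3.94457527e-05]
```

View pics/c6.png

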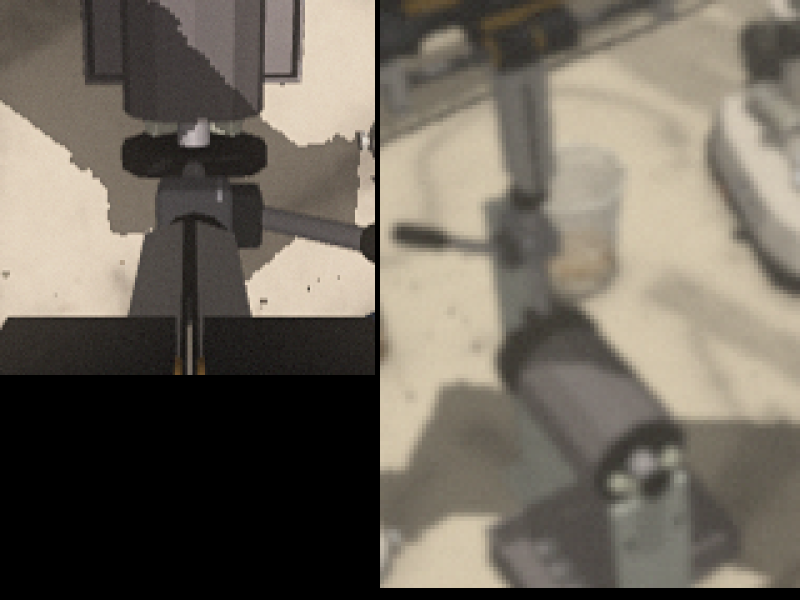

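The fingertips are on the knob and have pushed it nearly down. The clamp is still open and the balls are still in the tray. I'll press on until the force shows contact.

```bash
python3 -m jog '[[0,0,0.2,0,0,0],[0,0,0.4,0,0,0],[0,0,0.4,0,0,0]]' && python3 -m jog '[[0,0,0.15,0,0,0],[0,0,0.3,0,0,0],[0,0,0.3,0,0,0]]'
```

```text
time_s: 18.7
ee_pos: [0.4815, 0.4064, 0.4696]
eef_rot: [-3.14, 0.0, 3.016]
force: [-0.1, 0.5, -1.0]
grip_width: 0.0006
grip_force: 0.2
time_s: 19.0
ee_pos: [0.4814, 0.4063, 0.4671]
eef_rot: [-3.14, 0.001, 3.016]
force: [0.9, 0.1, 4.3]
grip_width: 0.0006
grip_force: 2.6
```

```bash
python3 -m jog '[[0,0,0.1,0,0,0],[0,0,0.15,0,0,0],[0,0,0.15,0,0,0],[0,0,0.15,0,0,0]]'
```

```text
time_s: 19.4
ee_pos: [0.4812, 0.4061, 0.467]
eef_rot: [-3.141, 0.002, 3.016]
force: [-2.7, -1.5, 13.8]
grip_width: 0.0007
grip_force: 6.7
```

```bash
python3 -m jog '[[0,0,-4,0,0,0],[0,0,-8,0,0,0],[0,3.5,-8,0,0,0],[0,7,-8,0,0,0],[0,7,-8,0,0,0],[0,7,-5,0,0,0],[0,7,-2.5,0,0,0],[0,7,-2.5,0,0,0]]' && python3 -m jog '[[0,0,0.6,0,0,0],[0,0,1.2,0,0,0],[0,0,1.8,0,0,0],[0,0,2.4,0,0,0],[0,0,3,0,0,0],[0,0,3.6,0,0,0],[0,0,4.2,0,0,0],[0,0,4.2,0,0,0]]'
```

```text
time_s: 20.2
ee_pos: [0.4905, 0.4756, 0.4861]
eef_rot: [-3.135, -0.004, 3.016]
force: [0.6, -0.9, 0.3]
grip_width: 0.0002
grip_force: 0.0
time_s: 21.0
ee_pos: [0.4903, 0.4758, 0.4469]
eef_rot: [-3.138, -0.001, 3.016]
force: [-0.0, -0.4, 0.9]
grip_width: 0.0004
grip_force: 0.0
```

```bash
python3 -m jog '[[0,0,0.3,0,0,0],[0,0,0.6,0,0,0],[0,0,0.6,0,0,0]]' && python3 -m jog '[[0,0,0.2,0,0,0],[0,0,0.35,0,0,0],[0,0,0.35,0,0,0]]'
```

```text
time_s: 21.3
ee_pos: [0.4902, 0.4757, 0.4416]
eef_rot: [-3.139, -0.0, 3.016]
force: [-0.2, 0.1, -0.1]
grip_width: 0.0007
grip_force: 0.0
time_s: 21.6
ee_pos: [0.4902, 0.4757, 0.4383]
eef_rot: [-3.139, -0.0, 3.016]
force: [0.7, 0.3, 1.0]
grip_width: 0.0006
grip_force: 0.0
```

```bash
python3 -m jog '[[0,0,0.1,0,0,0],[0,0,0.2,0,0,0],[0,0,0.2,0,0,0]]'
```

```text
time_s: 21.9
ee_pos: [0.4902, 0.4757, 0.4365]
eef_rot: [-3.14, 0.0, 3.016]
force: [-0.4, 0.3, 1.5]
grip_width: 0.0006
grip_force: 0.4
```

```bash
python3 -m jog '[[0,0,0.1,0,0,0],[0,0,0.2,0,0,0],[0,0,0.2,0,0,0]]'; python3 -m jog '[[0,0,0.1,0,0,0],[0,0,0.1,0,0,0]]'
```

```text
time_s: 22.2
ee_pos: [0.4901, 0.4756, 0.436]
eef_rot: [-3.141, 0.001, 3.016]
force: [-1.4, -1.1, 9.0]
grip_width: 0.0005
grip_force: 4.4
time_s: 22.4
ee_pos: [0.49, 0.4755, 0.4357]
eef_rot: [3.142, 0.002, 3.016]
force: [-2.8, -1.5, 12.7]
grip_width: -0.0
grip_force: 6.5
```

Both end stops were reached. I'll back off and check the lever, knob and bystanders numerically.

```bash
python3 -m jog '[[0,0,-4,0,0,0],[0,0,-9,0,0,0],[4,-4,-12,0,0,0],[8,-6,-12,0,0,0],[12,-6,-12,0,0,0],[14,-6,-12,0,0,0],[14,-6,-12,0,0,0],[14,-6,-12,0,0,0]]'
python3 - <<'E'
from station import ctrl
from h import *
o=ctrl.get_obs(); print(o['ee_pos'],o['force'])
q=[.416,.4155,-.13]; W=ctrl.camera("wrist"); S=ctrl.camera("scene"); T=ctrl.camera("top")
for a in (0,.3,.55,.68):
    e=.646-a*.95
    P=cr(q,[[66,20+r*np.cos(e),232+r*np.sin(e)] for r in (45,55,64)])
    print(a,[[int(c["img"][int(round(v)),int(round(u))].mean()) if 0<=u<512 and 0<=v<384 else None for u,v in proj(c,P)] for c in (W,S)], proj(W,P).round().tolist())
a=cv2.imread("pics/top0.png").astype(int); d=np.abs(a-T["img"]).max(2)
for n,(u,v) in dict(jar=(303,219),lid=(346,211),counter=(160,180)).items(): print(n,d[v-6:v+7,u-6:u+7].mean())
E
```

```text
time_s: 23.2
ee_pos: [0.344, 0.434, 0.5537]
eef_rot: [-3.14, 0.0, 3.016]
force: [-0.5, 0.4, -0.1]
grip_width: 0.0003
grip_force: 0.0
[0.34400305 0.43397904 0.55372592] [-0.50514842  0.37809072 -0.1217663 ]
0 [[23, 24, 26], [186, 170, 174]] [[295.0, 309.0], [303.0, 313.0], [310.0, 316.0]]
0.3 [[30, 27, 32], [191, 188, 179]] [[299.0, 303.0], [307.0, 305.0], [314.0, 307.0]]
0.55 [[23, 24, 29], [119, 133, 136]] [[299.0, 298.0], [307.0, 299.0], [315.0, 299.0]]
0.68 [[25, 28, 29], [82, 73, 79]] [[299.0, 295.0], [307.0, 295.0], [314.0, 295.0]]
jar 6.3076923076923075
lid 6.349112426035503
counter 22.875739644970412
```

Run:
```python
from station import ctrl
from h import *
q=[.416,.4155,-.13]; S=ctrl.camera("scene"); a=cv2.imread("pics/scene0.png").mean(2); b=S["img"].mean(2)
for e in (.646,0):
    P=proj(S,cr(q,[[66,20+r*np.cos(e),232+r*np.sin(e)] for r in (50,60)])); print(e,P.round(1).tolist())
    for u,v in P.round().astype(int): print("before",a[v-14:v+15:2,u].astype(int),"now",b[v-14:v+15:2,u].astype(int))
```

```text
0.646 [[172.5, 206.0], [168.9, 205.3]]
before [169 163 161 160 159 155 106  59  79 160 181 184 182 181 183] now [174 171 168 166 169 167 171 176 182 183 189 163  83  75 148]
before [164 162 169 167 166 165 125  65  65 129 176 181 183 176 181] now [173 171 176 179 175 174 175 166 167 177 186 188 153  83  72]
0 [[170.3, 217.2], [166.4, 218.8]]
before [130  66  65 128 180 182 183 180 180 181 185 184 184 176 179] now [171 167 172 181 187 187 136  76  81 155 194 193 191 187 190]
before [ 58  77 143 168 176 181 178 180 180 181 182 181 179 176 173] now [179 176 168 178 183 181 125  76  81 154 188 190 187 185 184]
```

The lever's dark band sits exactly where I predicted for each position: open before, level now. Handing in.

```bash
python3 -c "
from station import ctrl
print(ctrl.hand_in())"
```

```text
the job is handed in; nothing more can be done
None
```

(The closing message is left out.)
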